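# Eject a picture frame from its clamping cradle and hang it on the drying stand

### The arm

A 7-joint arm with a two-finger parallel gripper is mounted at the origin on the work surface. World frame = base frame: x ahead of the robot, y to its left, z up, the work surface at z = 0. Lengths are in mm, angles in degrees, forces in N, time in s.
With the tool pointing down it reaches from about 400 to 875 mm from the base axis. Payload 4.4 kg.
Tool frame: the origin (TCP) lies midway between the tips of the shut fingers; the grasp point (between the pads) lies 19 mm behind it; z points along the fingers, y is the line along which they close (so a half turn about z gives the same grasp; the last joint's range is limited). The gripper opens to 85 mm and grips with 20 to 120 N. Pads are 22 mm wide; open, the fingers measure 114 mm over their backs; the gripper's body (76 mm by 85 mm) begins 54 mm behind the grasp point. The pads swing forward as they close: fully open they stand 13 mm farther back than shut.
Start: joints at [-72.754, 36.005, 2.206, 86.941, -1.547, 57.084, -1.146], TCP at [233.087, 606.785, 231.313] pointing down, gripper open.
Joint ranges: [-175.42, 175.42], [-21.48, 121.26], [-71.46, 75.88], [10.55, 141.38], [-63.04, 243.04], [13.31, 113.54], [-168.57, 168.57]. Speed limits (degrees/s): [147.25, 147.25, 180, 180, 180, 180, 180].

### API

Orientations are given as a 3x3 rotation matrix whose columns are the frame's x, y, z axes.
In Python, from plant import read_state, imaging, bot gives the robot as it stands.
- The arm moves only by the shell command python3 -m inch 'ROWS'. ROWS is JSON, a list of rows, each a list of 3 entries, a list of its own where there are three numbers: the shift along the tool's x, y, z in m, then the turn about the tool's z in rad, then the finger opening in m, from 0 to 0.0854. A call has 1 to 20 rows; each row is the pose to reach, as a shift and turn from the pose commanded when the call began, along the tool's axes at that moment; what a row does not reach only later rows make up. A row lasts 1/10 s, in which the tool goes at most 50 mm and 8.59 degrees, less where a joint would pass 70% of its speed; a pose out of reach is approached as far as the arm can. A call with a gripper value outside its range is refused whole. The fingers move at their own pace and stop on an object; the grip force is fixed at half the most. Time passes only in rows, so rows that repeat a pose let the fingers close. It gives the time, the measured TCP pose, the force, the opening and the grip force at its end, in the units of the state.
- read_state(): the state, without advancing time (a new reading comes with each control period).
- imaging.capture(name): name is "side" or "top" or "wrist"; returns a dict with "image" (480x640x3 uint8, blue, green, red), "camera_matrix" (3x3 intrinsics, pixels), "T" (4x4, takes a point from camera to world coordinates); the wrist camera has in their place "mount" (4x4, takes a point from camera to tool coordinates, whose origin is the TCP and whose axes are the flange's). Camera axes: x right, y up, looking along -z (the intrinsics and any distortion apply to the point x, -y, -z); pixel columns grow to the right and rows downward; lengths in mm; the calibration is good to about 2 mm. The wrist camera is an equidistant fisheye: a pixel r from the principal point sees the ray r / f radians off the axis. A picture is of the moment at which its call begins: read the wrist's pose just before it. There is no depth.
- bot.finish_job(): hands the job in; it is judged then, once.
The state is a dict: "time": time; "joints": joint angles; "dq": joint speeds; "effort": joint torques, N m; "tcp_pos": TCP position; "eef_rot": TCP orientation; "wrist_force": force on the tool from outside, world axes, zero at the start; "wrist_torque": the same for the moment, N m; "grip_width": finger opening in mm; "gripper_force": force on a finger pad.
Only numpy, scipy, OpenCV 4.12 (cv2) and the standard library are available. Lean on these libraries where they do the work, as an engineer would, in place of code of your own. Each camera call takes 0.05 s, during which the arm holds its last target. There are 200 camera calls.

### The job

Press the steel lever at the side of the leaning wooden cradle fully down so that the small picture frame seated in it rises, then take the frame by its top rail, draw it out and hang it by that rail, about centred, on both hooks of the drying stand. Let both hooks take its weight, with the rail lying in both notches, before you let go, and leave it hanging still. Do not set the frame down on the bench, do not touch the loose things with it, and do not push the loose things about.

Things in the scene. Friction and masses are not known exactly. Their poses are not given: they have to be found in the camera images.
- cradle: Fixed wooden cradle, 157 mm tall, base 160 x 300 x 15 mm. Origin on the bench near under the slot's mouth (base spans x -45..115, y -100..200 mm); z up, x away from the robot at yaw 0. Slot: y -92..92 over its ends, walls 12 mm thick, leaning 25 deg: out of the slot is (-0.423, 0, 0.906) in cradle axes. Front and back walls have windows. The lever is on its +y side.
- mouth (a point): Centre of the slot's mouth, level with the wall tops; axes as the cradle's. The seated frame's top lies 2 mm below it; with the lever fully down the frame has risen 45 mm along the slot and stands 43 mm out of the mouth.
- lever (a joint): Ejector lever, rad: 0 up (frame seated), 0.7 fully down (frame raised 45 mm). Hinge along the cradle's x at 110 mm in y, 25 mm in x, 60 mm high in the cradle's frame. Stiff: it needs about 6 to 10 N on the pad and stays where it is left. A pad pressed straight down moves about 49 mm to its stop.
- lever_pad (a point): Centre of the upper face of the lever's steel pad, 46 (x) x 44 (y) mm, 72 mm out from the hinge; it moves with the lever, sloping up outwards (20 deg) at 0 and down outwards (20 deg) at 0.7. It starts about 88 mm above the bench and ends about 39 mm above it.
- frame: Loose rectangular dark wooden picture frame, 160 (its y) x 110 (its z) x 18 mm thick (its x), about 0.22 kg; rails 22 mm wide all round, open middle 116 x 66 mm. Origin at the centre of the bottom edge (mid thickness); z points up the frame along the slot, x out of its back.
- frame_top (a point): Centre of the upper face of the frame's top rail, 110 mm along z from its origin; axes as the frame's. The rail reaches 22 mm down from here.
- rail_under (a point): Centre of the underside of the frame's top rail, 88 mm along z from its origin: this face rests on the hooks.
- stand: Fixed pale wooden drying stand: base 150 x 150 x 18 mm, two posts 173 mm tall with a cross piece, their front faces at x 74 mm. Origin on the bench under the middle between the two hooks' notches; z up, the hooks point to its -x (roughly towards the robot).
- hook_left: Left steel hook (stand's +y, 45 mm from the middle), 8 mm round bar. Origin at the centre of its notch, on top of the bar, 165 mm above the bench. The 34 mm long notch runs from an upturned tip (inside at x -18, outside -26 mm) to a back stop (at x +16 mm), both 14 mm higher than the notch floor. Axes as the stand's.
- hook_right: Right steel hook, the same, at the stand's y -45 mm.
- sanding_block: Bystander: cork sanding block 70 x 110 x 27 mm lying in front of the cradle, loose.
- brush: Bystander: flat paint brush 160 mm long lying in front of the stand, loose.
- glue_bottle: Bystander: white glue bottle 64 mm across, 190 mm tall, standing, loose; origin at the centre of its foot.
- varnish_tin: Bystander: tin 90 mm across, 100 mm tall, standing, loose; origin at the centre of its foot.
- moulding: Bystander: offcut of gilt moulding 200 mm long, 30 mm wide, 26 mm high, loose.
There are look-alikes about, which are no part of the job. What is meant by the frame is not yellow, and is the smaller of those in its own colour. What is shaped like the stand but blue is not meant.

How it is judged (in metres and radians):
On the way, in this order (a step that is already met when the one before it is completed fails the run):
1. the lever is pressed fully down (past 0.62 of 0.7 rad) and the frame stands raised in the slot (value of joint lever above 0.62 rad and distance between frame_top and mouth above 0.033 m), for 0.2 s.
2. the frame, held by the fingers, is drawn out of the slot (its top more than 115 mm from the mouth) (distance between frame_top and mouth above 0.115 m and contact force between frame and the fingers above 0.5 N), for 0.1 s.
3. still held, the frame's top rail lies in both notches and presses on both hooks (x of rail_under in the frame of stand between -0.012 and 0.012 m and y of rail_under in the frame of stand between -0.025 and 0.025 m and z of rail_under in the frame of stand between 0.159 and 0.17 m and contact force between frame and hook_left above 0.2 N and contact force between frame and hook_right above 0.2 N and contact force between frame and the fingers above 0.5 N), for 0.1 s.
At the end, for the whole second after the job is handed in: The frame hangs upright (within 0.2 rad) by its top rail on both hooks, each carrying over 0.2 N, the rail's underside centred within 12 mm fore and aft and 25 mm sideways, at notch height (-6 to +5 mm); released and at rest (x of rail_under in the frame of stand between -0.012 and 0.012 m and y of rail_under in the frame of stand between -0.025 and 0.025 m and z of rail_under in the frame of stand between 0.159 and 0.17 m and contact force between frame and hook_left above 0.2 N and contact force between frame and hook_right above 0.2 N and angle between frame's own z axis and vertical below 0.2 rad and contact force between frame and the fingers below 0.05 N and linear speed of frame below 0.02 m/s and angular speed of frame below 0.2 rad/s); the robot touches nothing.
It fails at once if the frame is dropped or set down on the bench (its top or bottom edge lower than 30 mm) (height (world z) of any of frame, frame_top below 0.03 m).
It fails at once if the frame touches a loose thing (contact force between frame and sanding_block above 0.5 N or contact force between frame and brush above 0.5 N or contact force between frame and glue_bottle above 0.5 N or contact force between frame and varnish_tin above 0.5 N or contact force between frame and moulding above 0.5 N).
It fails at once if a loose bystander is pushed more than 30 mm (distance of any of sanding_block, brush, glue_bottle, varnish_tin, moulding from where it was at the start of the episode above 0.03 m).
It fails at once if a standing bystander is tipped (angle between any of glue_bottle, varnish_tin's own z axis and vertical above 0.4 rad).
It also fails if it takes over 64 s, if anything falls off the work surface, if the arm or the gripper's body presses on something with over 40 N, if the wrist force passes 120 N, or if a joint passes its speed limit or range.

## Working session

There is one attempt and no reset: what is moved stays moved. The work goes in short steps, Python scripts to look and compute and a shell command to move; the robot and the scene stay as the last step left them, time stands still between calls to the robot, and variables do not carry over. Pictures are saved under pics/ and viewed, at most 10 in all, crops included, and the job is handed in when it is done.

```bash
ls; mkdir -p pics
python3 - <<'E'
from plant import read_state, imaging, bot
import cv2,numpy as np
s=read_state();print(s['time'],s['tcp_pos'],np.round(s['eef_rot'],3))
for n in ['side','top']:
    c=imaging.capture(n);cv2.imwrite(f'pics/{n}0.png',c['image']);print(n,c['camera_matrix'],np.round(c['T'],3).tolist(),[k for k in c])
E
```

```text
pics
0.0 [232.83912517 606.19161547 230.39491686] [[-0.933  0.359 -0.001]
 [ 0.359  0.933 -0.002]
 [ 0.    -0.002 -1.   ]]
side [[522.67413836   0.         322.01232888]
 [  0.         522.67413836 243.14302993]
 [  0.           0.           1.        ]] [[0.994, 0.072, -0.076, 421.854], [-0.104, 0.757, -0.644, -838.92], [0.012, 0.649, 0.761, 1111.962], [0.0, 0.0, 0.0, 1.0]] ['image', 'camera_matrix', 'T']
top [[538.60899834   0.         320.54059398]
 [  0.         538.60899834 238.43047884]
 [  0.           0.           1.        ]] [[0.021, 0.997, -0.073, 394.285], [-1.0, 0.023, 0.018, 27.3], [0.02, 0.073, 0.997, 1509.296], [0.0, 0.0, 0.0, 1.0]] ['image', 'camera_matrix', 'T']
```

View pics/side0.png

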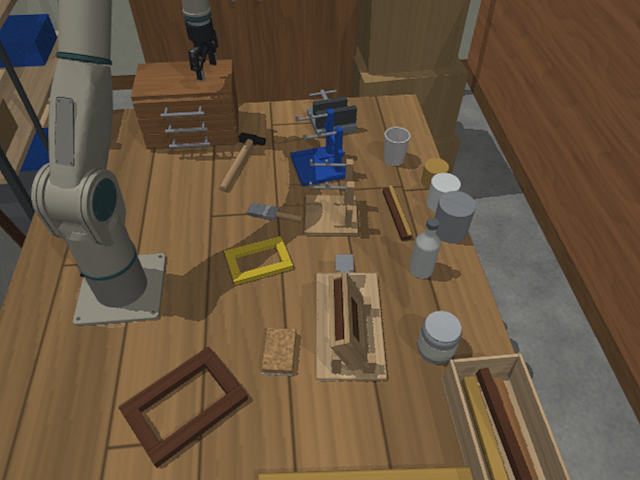

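View pics/top0.png

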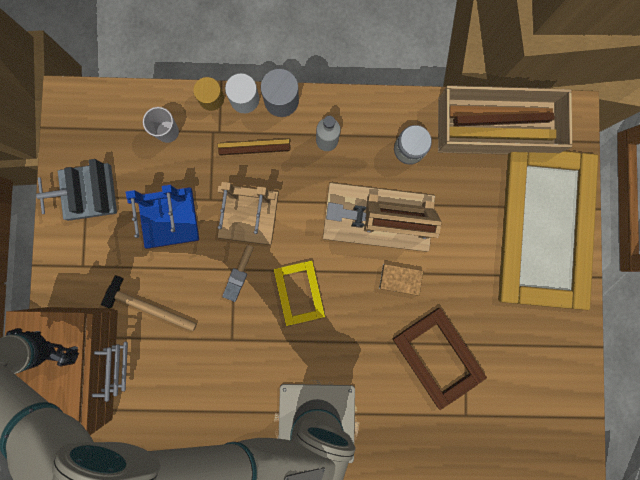

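In both views the frame candidates are: the yellow one at top (300,293), the large dark one lying flat at top (440,357), the big gilt one at (548,230), and the dark one seated in the cradle at top (403,222). The seated one fits, since it is dark and the smaller of its colour. The stand candidates are the blue one at (165,215), which is excluded, and the pale one at (248,212), which is meant. I'll confirm these in an enlarged crop.

Run:
```python
import cv2,numpy as np
t=cv2.imread('pics/top0.png');s=cv2.imread('pics/side0.png')
a=cv2.resize(t[170:260,205:455],None,fx=3.2,fy=3.2,interpolation=cv2.INTER_CUBIC)
b=cv2.resize(s[170:390,295:395],None,fx=2,fy=2)
b=cv2.rotate(cv2.resize(s[165:390,290:395],None,fx=2.8,fy=2.8,interpolation=cv2.INTER_CUBIC),cv2.ROTATE_90_CLOCKWISE)
o=np.zeros((600,800,3),np.uint8);o[:288,:800]=a[:288,:800];o[295:295+b.shape[0],:b.shape[1]]=b
cv2.imwrite('pics/crop1.png',o)
```

```text
(no output)
```

View pics/crop1.png

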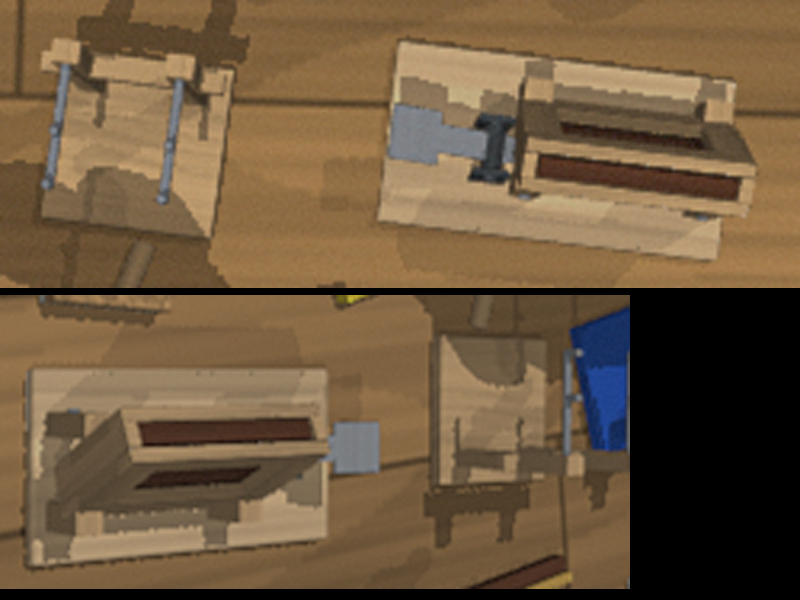

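The crop confirms it: the dark frame's top rail lies in the slot at crop (538..741, 155..199), with the lever pad at crop (390..440, 105..162). The pale stand's hook tips are at crop (45,185) and (162,200). Next I convert these to world positions.

```bash
cat > h.py <<'E'
import numpy as np
from plant import read_state, imaging
def ray(c,px):
    K=c['camera_matrix'];d=np.array([(px[0]-K[0,2])/K[0,0],-(px[1]-K[1,2])/K[1,1],-1]);T=c['T']
    return T[:3,3],T[:3,:3]@d
def onz(c,px,z):
    o,d=ray(c,px);return o+d*(z-o[2])/d[2]
def fit(model,pts):
    m=np.array(model,float)[:,:2];p=np.array(pts)[:,:2];mc,pc=m.mean(0),p.mean(0)
    U,_,V=np.linalg.svd((m-mc).T@(p-pc));R=V.T@np.diag([1,np.linalg.det(V.T@U.T)])@U.T
    t=pc-R@mc;return R,t,np.linalg.norm((R@m.T).T+t-p,axis=1)
E
python3 - <<'E'
from h import *
c=imaging.capture('top');cs=imaging.capture('side')
f=lambda x,y,z:onz(c,(205+x/3.2,170+y/3.2),z)
b=[f(400,40,15),f(735,82,15),f(718,260,15),f(378,222,15)]
R,t,e=fit([(115,200),(115,-100),(-45,-100),(-45,200)],b);print('cradle',t,np.degrees(np.arctan2(R[1,0],R[0,0])),e)
fr=[f(538,155,155),f(741,180,155),f(738,199,155),f(537,178,155)]
print('frame',np.round(fr,0)[:,:2].tolist(),'c',np.mean(fr,0), 'in cradle',(R.T@(np.mean(fr,0)[:2]-t)))
p=[f(390,105,92),f(440,110,84),f(440,162,84),f(390,157,92)];print('pad',np.mean(p,0),'pred',R@[25,182]+t)
tl,tr=f(45,186,179),f(162,200,179);bl,br=f(64,72,161),f(180,84,161)
print('tips',tl,tr,np.linalg.norm(tl-tr),'bk',bl,br)
R2,t2,e2=fit([(-26,45),(-26,-45),(74,45),(74,-45)],[tl,tr,bl,br]);print('stand',t2,np.degrees(np.arctan2(R2[1,0],R2[0,0])),e2)
s=lambda x,y,z:onz(c,(205+x/3.2,170+y/3.2),z)
sb=[f(235,70,18),f(212,238,18),f(42,218,18)];print('standbase',np.round(sb,0).tolist(),[(R2.T@(q[:2]-t2)).round().tolist() for q in sb])
# side view check: rotated crop (u,v)->orig
g=lambda u,v:(290+(v-295)/2.8,390-u/2.8)
for n,uv,z in [('frL',(312,428),155),('frR',(140,435),155),('pad',(357,447),88)]: print(n,onz(cs,g(*uv),z).round())
# objects heights
for n,px,z in [('bottle top',(328,123),190),('tin',(414,138),100),('block',(401,279),27),('brush a',(233,295),10),('brush b',(247,252),10),('mould a',(220,149),26),('mould b',(290,145),26)]: print(n,onz(c,px,z).round()[:2])
print(np.round(imaging.capture('wrist')['mount'],3).tolist())
E
```

```text
cradle [ 528.13958131 -210.01980553] -5.432933500603656 [1.75792347 2.20358245 1.50276385 1.09774525]
frame [[548.0, -130.0], [532.0, -291.0], [516.0, -289.0], [529.0, -129.0]] c [ 531.20412197 -209.92016239  155.        ] in cradle [3.04133958 0.3893479 ]
pad [570.80151023 -35.11692337  88.        ] pred [570.25913313 -31.2044165 ]
tips [511.91578811 253.99493112 179.        ] [503.13812391 163.54532258 179.        ] 90.87452378932716 bk [603.84253626 245.31763314 161.        ] [596.53881355 154.00182826 161.        ]
stand [529.96348673 206.45396095] -5.353079986306034 [3.65403326 3.30232061 4.11093161 2.99772638]
standbase [[631.0, 120.0, 18.0], [484.0, 136.0, 18.0], [498.0, 283.0, 18.0]] [[109.0, -77.0], [-39.0, -75.0], [-39.0, 73.0]]
frL [ 542. -137.  155.]
frR [ 528. -295.  155.]
pad [574. -40.  88.]
bottle top [781. -10.]
tin [ 772. -243.]
block [ 396. -224.]
brush a [342. 238.]
brush b [462. 203.]
mould a [747. 285.]
mould b [763.  91.]
[[0.0, 0.963, 0.268, 67.29], [1.0, -0.0, 0.0, 1.215], [0.0, 0.268, -0.963, -142.336], [0.0, 0.0, 0.0, 1.0]]
```

```bash
cat >> h.py <<'E'
def plan(x,y,z,yaw=None):
    "shift in tool axes (m) to world point (mm), turn (rad) so that tool y has world heading yaw (deg)"
    s=read_state();R=np.array(s['eef_rot']);d=R.T@(np.array([x,y,z])-s['tcp_pos'])/1000
    cur=np.degrees(np.arctan2(R[1,1],R[0,1]));tr=0 if yaw is None else -np.radians((yaw-cur+180)%360-180)
    print('shift',np.round(d,4).tolist(),'turn',round(tr,4),'|d|',round(np.linalg.norm(d),3),'t',s['time'])
E
python3 -c "
from h import *
plan(571,-36,130,-5.4)"
```

```text
shift [-0.5459, -0.4785, 0.1013] turn 1.2982 |d| 0.733 t 0.25
```

```bash
python3 -m inch '[[[-0.546,-0.4785,0],1.298,0],[[-0.546,-0.4785,0],1.298,0],[[-0.546,-0.4785,0],1.298,0],[[-0.546,-0.4785,0],1.298,0],[[-0.546,-0.4785,0],1.298,0],[[-0.546,-0.4785,0],1.298,0],[[-0.546,-0.4785,0],1.298,0],[[-0.546,-0.4785,0],1.298,0],[[-0.546,-0.4785,0],1.298,0],[[-0.546,-0.4785,0],1.298,0],[[-0.546,-0.4785,0],1.298,0],[[-0.546,-0.4785,0],1.298,0],[[-0.546,-0.4785,0],1.298,0],[[-0.546,-0.4785,0],1.298,0],[[-0.546,-0.4785,0],1.298,0],[[-0.546,-0.4785,0.03],1.298,0],[[-0.546,-0.4785,0.06],1.298,0],[[-0.546,-0.4785,0.09],1.298,0],[[-0.546,-0.4785,0.1],1.298,0],[[-0.546,-0.4785,0.1],1.298,0]]'; python3 -c "
from h import *
print(np.round(read_state()['eef_rot'],3))
plan(571,-36,130,-5.4)"
```

```text
time: 2.25
tcp_pos: [570.2, -35.6, 130.1]
eef_rot: [[0.094, 0.996, -0.003], [0.996, -0.094, 0.0], [-0.0, -0.003, -1.0]]
wrist_force: [-0.5, 0.5, 0.3]
grip_width: 0.0
gripper_force: 0.0
[[ 0.094  0.996 -0.003]
 [ 0.996 -0.094  0.   ]
 [-0.    -0.003 -1.   ]]
shift [-0.0003, 0.0008, 0.0001] turn 0.0003 |d| 0.001 t 2.25
```

```bash
python3 -m inch '[[[0,0,0.03],0,0],[[0,0,0.04],0,0],[[0,0,0.047],0,0],[[0,0,0.053],0,0],[[0,0,0.059],0,0],[[0,0,0.065],0,0],[[0,0,0.071],0,0],[[0,0,0.076],0,0],[[0,0,0.081],0,0],[[0,0,0.085],0,0],[[0,0,0.088],0,0],[[0,0,0.09],0,0],[[0,0,0.092],0,0],[[0,0,0.093],0,0],[[0,0,0.093],0,0],[[0,0,0.093],0,0]]'
```

```text
time: 3.85
tcp_pos: [572.6, -35.6, 42.0]
eef_rot: [[0.094, 0.996, 0.003], [0.996, -0.094, 0.001], [0.001, 0.003, -1.0]]
wrist_force: [-4.1, 0.7, 18.8]
grip_width: 0.0
gripper_force: 9.2
```

```bash
python3 -m inch '[[[0,0,0.003],0,0],[[0,0,0.006],0,0],[[0,0,0.006],0,0],[[0,0,0.006],0,0]]'
```

```text
time: 4.25
tcp_pos: [572.9, -35.9, 40.8]
eef_rot: [[0.095, 0.995, 0.005], [0.996, -0.095, 0.003], [0.003, 0.005, -1.0]]
wrist_force: [-14.5, 2.8, 60.7]
grip_width: 0.2
gripper_force: 28.8
```

```bash
python3 -m inch '[[[0,0,-0.03],0,0],[[0,0,-0.08],0,0],[[0,0,-0.13],0,0],[[0,0,-0.18],0,0],[[0,0,-0.21],0,0.085],[[-0.05,-0.012,-0.212],0,0.085],[[-0.1,-0.024,-0.212],0,0.085],[[-0.15,-0.036,-0.212],0,0.085],[[-0.182,-0.041,-0.212],0,0.085],[[-0.182,-0.041,-0.212],0,0.085],[[-0.182,-0.041,-0.212],0,0.085],[[-0.182,-0.041,-0.212],0,0.085]]'
python3 - <<'E'
from h import *
import cv2
s=read_state();c=imaging.capture('wrist');np.savez('w1.npz',p=s['tcp_pos'],R=s['eef_rot'],K=c['camera_matrix'],M=c['mount'],im=c['image'])
t=imaging.capture('top')['image']
o=np.zeros((600,800,3),np.uint8);o[:360,:480]=cv2.resize(c['image'],(480,360));o[:,:][360:,:720]=cv2.resize(t[180:260,315:555],(720,240),interpolation=cv2.INTER_CUBIC)
cv2.imwrite('pics/w1.png',c['image']);print(c['camera_matrix'])
E
```

```text
time: 5.45
tcp_pos: [514.0, -211.6, 244.9]
eef_rot: [[0.092, 0.996, 0.001], [0.996, -0.092, 0.001], [0.001, 0.001, -1.0]]
wrist_force: [0.6, 0.9, 0.4]
grip_width: 85.3
gripper_force: 0.0
[[371.64829954   0.         320.66684607]
 [  0.         371.64829954 242.87781425]
 [  0.           0.           1.        ]]
```

View pics/w1.png

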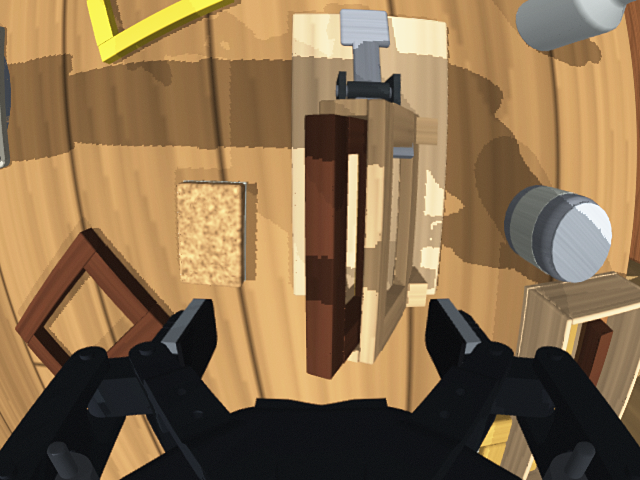

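The frame stands raised. Its top face runs from (305..333,115) to (307..333,377), and the lever is down.

```bash
cat >> h.py <<'E'
def wz(f,px,z):
    w=np.load(f);K=w['K'];u=np.array([px[0]-K[0,2],px[1]-K[1,2]]);r=np.linalg.norm(u);th=r/K[0,0];u=u/r*np.sin(th)
    d=w['R']@w['M'][:3,:3]@np.array([u[0],-u[1],-np.cos(th)]);o=w['p']+w['R']@w['M'][:3,3]
    return o+d*(z-o[2])/d[2]
E
python3 - <<'E'
from h import *
q=[wz('w1.npz',p,z) for p,z in [((305,115),183),((333,115),191),((333,378),191),((307,374),183)]]
print(np.round(q),np.mean(q,0),np.linalg.norm(q[0]-q[3]),q[0]-q[1])
E
```

```text
[[ 514. -127.  183.]
 [ 529. -129.  191.]
 [ 516. -288.  191.]
 [ 499. -289.  183.]] [ 514.50475329 -208.37258559  187.        ] 162.0336389525977 [-14.74890657   1.96690687  -8.        ]
```

```bash
python3 -m inch '[[[0.003,0.005,0.02],0,0.085],[[0.003,0.005,0.05],0,0.085],[[0.003,0.005,0.07],0,0.085],[[0.003,0.005,0.08],0,0.085],[[0.003,0.005,0.086],0,0.085],[[0.003,0.005,0.086],0,0.085],[[0.003,0.005,0.086],0,0.085],[[0.003,0.005,0.086],0,0.05],[[0.003,0.005,0.086],0,0.035],[[0.003,0.005,0.086],0,0.03]]'
python3 - <<'E'
from h import *
import cv2
cv2.imwrite('pics/w2.png',imaging.capture('wrist')['image'][80:480,120:560])
E
```

```text
time: 6.55
tcp_pos: [518.7, -210.6, 158.8]
eef_rot: [[0.094, 0.996, 0.001], [0.996, -0.094, -0.0], [-0.0, 0.001, -1.0]]
wrist_force: [0.1, 0.4, -0.4]
grip_width: 43.4
gripper_force: 0.0
```

View pics/w2.png

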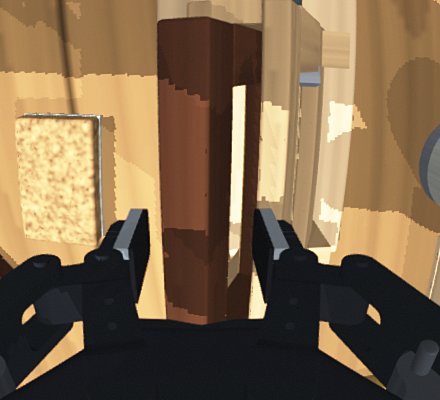

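The rail lies between the pads (pad faces at crop u 148 and 256, rail at 160..250), so I close.

```bash
python3 -m inch '[[[0,0,0],0,0.028],[[0,0,0],0,0.024],[[0,0,0],0,0.018],[[0,0,0],0,0.01],[[0,0,0],0,0.01],[[0,0,0],0,0.01],[[0,0,0],0,0.01]]'
```

```text
time: 7.3
tcp_pos: [519.6, -210.7, 158.9]
eef_rot: [[0.094, 0.996, 0.002], [0.996, -0.094, -0.001], [-0.0, 0.002, -1.0]]
wrist_force: [1.1, 1.0, 6.1]
grip_width: 22.4
gripper_force: 60.5
```

```bash
python3 -m inch '[[[0,-0.002,-0.0045],0,0.01],[[0,-0.0042,-0.009],0,0.01],[[0,-0.0063,-0.0136],0,0.01],[[0,-0.0085,-0.018],0,0.01],[[0,-0.0106,-0.0227],0,0.01],[[0,-0.0127,-0.0272],0,0.01],[[0,-0.0127,-0.0272],0,0.01]]'
```

```text
time: 8.0
tcp_pos: [506.9, -209.6, 186.1]
eef_rot: [[0.094, 0.996, 0.003], [0.996, -0.094, -0.001], [-0.001, 0.003, -1.0]]
wrist_force: [3.9, 0.4, 1.2]
grip_width: 22.3
gripper_force: 60.4
```

```bash
python3 -m inch '[[[0,-0.0021,-0.0045],0,0.01],[[0,-0.0042,-0.009],0,0.01],[[0,-0.0063,-0.0136],0,0.01],[[0,-0.0085,-0.018],0,0.01],[[0,-0.0106,-0.0227],0,0.01],[[0,-0.0127,-0.0272],0,0.01],[[0,-0.0148,-0.0317],0,0.01],[[0,-0.0169,-0.0362],0,0.01],[[0,-0.019,-0.041],0,0.01],[[0,-0.0212,-0.0453],0,0.01],[[0,-0.0233,-0.05],0,0.01],[[0,-0.026,-0.056],0,0.01],[[0,-0.03,-0.064],0,0.01],[[0,-0.032,-0.07],0,0.01],[[0,-0.035,-0.08],0,0.01],[[0,-0.037,-0.09],0,0.01],[[0,-0.037,-0.09],0,0.01]]'
python3 - <<'E'
from h import *
import cv2
s=read_state();c=imaging.capture('wrist');np.savez('w3.npz',p=s['tcp_pos'],R=s['eef_rot'],K=c['camera_matrix'],M=c['mount'])
d=imaging.capture('side')['image']
o=np.zeros((600,800,3),np.uint8);o[:480,:400]=c['image'][:,120:520];o[:480,400:]=cv2.resize(d[200:400,260:430],(400,480),interpolation=cv2.INTER_CUBIC);cv2.imwrite('pics/w3.png',o)
E
```

```text
time: 9.7
tcp_pos: [469.6, -206.4, 277.2]
eef_rot: [[0.094, 0.996, 0.003], [0.996, -0.094, -0.001], [-0.001, 0.003, -1.0]]
wrist_force: [0.3, 0.5, -1.7]
grip_width: 21.8
gripper_force: 58.8
```

View pics/w3.png

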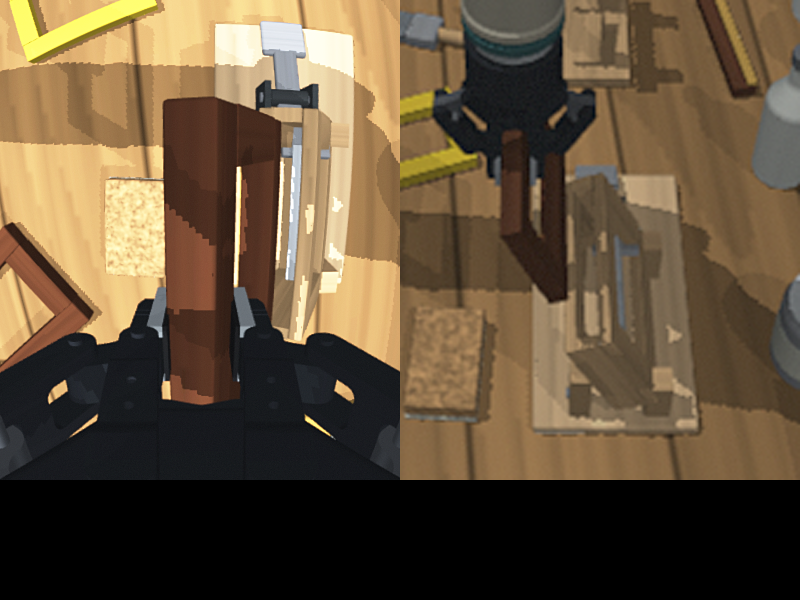

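The frame is out of the slot and held, but it still leans. Top rail far corners are at crop (164,98) and (215,98), and the lower rail shows behind at crop u 240..280. I'll work out its tilt.

Run:
```python
from h import *
q=[wz('w3.npz',p,z) for p,z in [((284,101),301),((333,98),309),((357,404),309),((291,401),301)]]
print(np.round(q),np.mean(q,0),np.linalg.norm(q[0]-q[3]))
for z in (195,205,215): print(z,wz('w3.npz',(400,122),z).round())
R=np.load('w3.npz')['R']
plan(469.6,-206.4,200)
```

```text
[[ 467. -124.  301.]
 [ 482. -125.  309.]
 [ 482. -233.  309.]
 [ 456. -236.  301.]] [ 471.52807067 -179.41771554  305.        ] 112.70536891241098
195 [ 526. -129.  195.]
205 [ 524. -130.  205.]
215 [ 522. -130.  215.]
shift [-0.0005, 0.0004, 0.0758] turn 0 |d| 0.076 t 9.8
```

```bash
python3 -m inch '[[[0,-0.02,0],0,0.01],[[0,-0.02,0.03],0,0.01],[[0,-0.02,0.06],0,0.01],[[0,-0.02,0.08],0,0.01],[[0,-0.02,0.08],0,0.01],[[0,-0.01,0.08],0,0.01],[[0,-0.005,0.08],0,0.01],[[0,0,0.08],0,0.01],[[0,0.004,0.08],0,0.01],[[0,0.008,0.08],0,0.01],[[0,0.012,0.08],0,0.01]]'
```

```text
time: 10.9
tcp_pos: [481.7, -207.1, 195.8]
eef_rot: [[0.094, 0.996, 0.001], [0.996, -0.094, -0.0], [-0.0, 0.001, -1.0]]
wrist_force: [0.3, -0.5, -2.8]
grip_width: 19.8
gripper_force: 57.7
```

Width is shrinking, so the frame is turning upright. I continue.

```bash
python3 -m inch '[[[0,0.004,0],0,0.01],[[0,0.008,0],0,0.01],[[0,0.012,0],0,0.01],[[0,0.016,0],0,0.01],[[0,0.02,0],0,0.01],[[0,0.022,0],0,0.01],[[0,0.022,0],0,0.01]]'
```

```text
time: 11.6
tcp_pos: [502.3, -209.0, 195.2]
eef_rot: [[0.094, 0.996, -0.002], [0.996, -0.094, 0.0], [0.0, -0.002, -1.0]]
wrist_force: [-2.1, 1.0, -1.6]
grip_width: 17.2
gripper_force: 62.1
```

```bash
python3 -m inch '[[[0,-0.02,0],0,0.01],[[0,-0.045,-0.01],0,0.01],[[0,-0.06,-0.03],0,0.01],[[0.02,-0.07,-0.045],0,0.01],[[0.05,-0.08,-0.045],0,0.01],[[0.09,-0.087,-0.045],0,0.01],[[0.13,-0.087,-0.045],0,0.01],[[0.17,-0.087,-0.045],0,0.01],[[0.21,-0.087,-0.045],0,0.01],[[0.25,-0.087,-0.045],0,0.01],[[0.29,-0.087,-0.045],0,0.01],[[0.33,-0.087,-0.045],0,0.01],[[0.37,-0.087,-0.045],0,0.01],[[0.395,-0.087,-0.045],0,0.01],[[0.41,-0.087,-0.045],0,0.01],[[0.415,-0.087,-0.045],0,0.01],[[0.415,-0.087,-0.045],0,0.01],[[0.415,-0.087,-0.045],0,0.01]]'
python3 - <<'E'
from h import *
import cv2
s=read_state();c=imaging.capture('wrist');np.savez('w4.npz',p=s['tcp_pos'],R=s['eef_rot'],K=c['camera_matrix'],M=c['mount'])
d=imaging.capture('side')['image']
o=np.zeros((480,800,3),np.uint8);o[:,:440]=c['image'][:,120:560];o[:,440:]=cv2.resize(d[100:260,250:370],(360,480),interpolation=cv2.INTER_CUBIC);cv2.imwrite('pics/w4.png',o)
E
```

```text
time: 13.4
tcp_pos: [455.3, 210.4, 240.6]
eef_rot: [[0.096, 0.995, -0.0], [0.995, -0.096, -0.001], [-0.001, -0.0, -1.0]]
wrist_force: [0.0, -1.0, -2.4]
grip_width: 17.1
gripper_force: 62.0
```

View pics/w4.png

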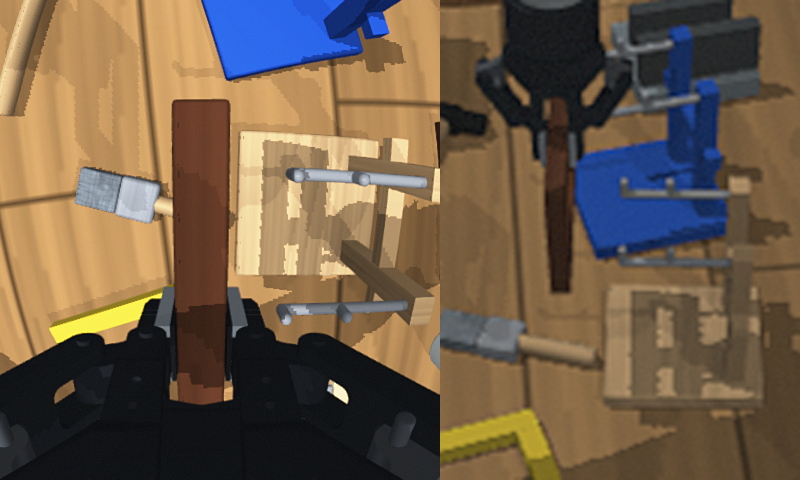

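The frame is upright, its top rail's far corners at crop (172,100) and (230,100). The hook tips are at crop (293,174) and (284,313), with the stops at (362,179) and (345,314).

Run:
```python
from h import *
f=lambda u,v,z:wz('w4.npz',(u+120,v),z)
w=np.load('w4.npz')
for z in (262,267,272,277):
    a,b=f(172,100,z),f(230,100,z);e=(a+b)/2;l=w['R'].T@(e-w['p']);print(z,np.linalg.norm(a-b).round(1),'end in tool',l.round(1))
T=[f(293,174,177),f(284,313,177)];S=[f(362,179,177),f(345,314,177)]
print(np.round(T),np.round(S),np.linalg.norm(T[0]-T[1]),np.linalg.norm(S[0]-S[1]),np.linalg.norm(T[0]-S[0]))
n=(np.mean(T,0)+np.mean(S,0))/2;print('mid',n, 'yaw',np.degrees(np.arctan2(*( (T[0]-T[1])[:2]*[-1,1]))))
```

```text
262 18.6 end in tool [ 82.7   1.1 -21.5]
267 17.8 end in tool [ 82.1   1.  -26.5]
272 17.0 end in tool [ 81.6   1.  -31.5]
277 16.2 end in tool [ 81.    1.  -36.5]
[[513. 257. 177.]
 [505. 171. 177.]] [[556. 252. 177.]
 [546. 165. 177.]] 85.93818491218768 87.25061771433252 43.16425953378395
mid [530.06564569 211.17610084 177.        ] yaw -5.454778991559559
```

Run:
```python
from h import *
from scipy.optimize import least_squares
cs=imaging.capture('side');ct=imaging.capture('top')
sp=[(311.7,161.5),(310.7,184.5)];tp=[(205+45/3.2,170+186/3.2),(205+162/3.2,170+200/3.2)];wp=[(413,174),(404,313)]
w=np.load('w4.npz')
for i in range(2):
    rs=[ray(cs,sp[i]),ray(ct,tp[i])]
    o=w['p']+w['R']@w['M'][:3,3];rs.append((o,wz('w4.npz',wp[i],0)-o))
    for sel in ([0,1],[0,1,2],[1,2]):
        A=sum(np.eye(3)-np.outer(d,d)/(d@d) for _,d in [rs[k] for k in sel]);b=sum((np.eye(3)-np.outer(d,d)/(d@d))@o for o,d in [rs[k] for k in sel])
        print(i,sel,np.linalg.solve(A,b).round(1))
```

```text
0 [0, 1] [516.1 256.  167.5]
0 [0, 1, 2] [515.9 255.9 167.4]
0 [1, 2] [513.5 255.8 171.4]
1 [0, 1] [506.2 164.7 167.9]
1 [0, 1, 2] [506.5 165.5 166.7]
1 [1, 2] [505.7 165.2 165.7]
```

```bash
python3 -m inch '[[[0.0035,0,0.01],0,0.01],[[0.0035,0,0.03],0,0.01],[[0.0035,0,0.047],0,0.01],[[0.0035,0,0.053],0,0.01],[[0.0035,0.005,0.053],0,0.01],[[0.0035,0.015,0.053],0,0.01],[[0.0035,0.03,0.053],0,0.01],[[0.0035,0.045,0.053],0,0.01],[[0.0035,0.06,0.053],0,0.01],[[0.0035,0.071,0.053],0,0.01],[[0.0035,0.076,0.053],0,0.01],[[0.0035,0.076,0.053],0,0.01],[[0.0035,0.076,0.053],0,0.01]]'
python3 - <<'E'
from h import *
import cv2
c=imaging.capture('wrist')['image'];d=imaging.capture('side')['image']
o=np.zeros((480,800,3),np.uint8);o[:,:440]=c[:,120:560];o[:,440:]=cv2.resize(d[100:260,270:390],(360,480),interpolation=cv2.INTER_CUBIC);cv2.imwrite('pics/w5.png',o)
E
```

```text
time: 14.9
tcp_pos: [530.7, 208.7, 187.5]
eef_rot: [[0.094, 0.996, -0.001], [0.996, -0.094, 0.0], [-0.0, -0.001, -1.0]]
wrist_force: [-0.0, 0.2, -2.5]
grip_width: 16.7
gripper_force: 62.0
```

View pics/w5.png

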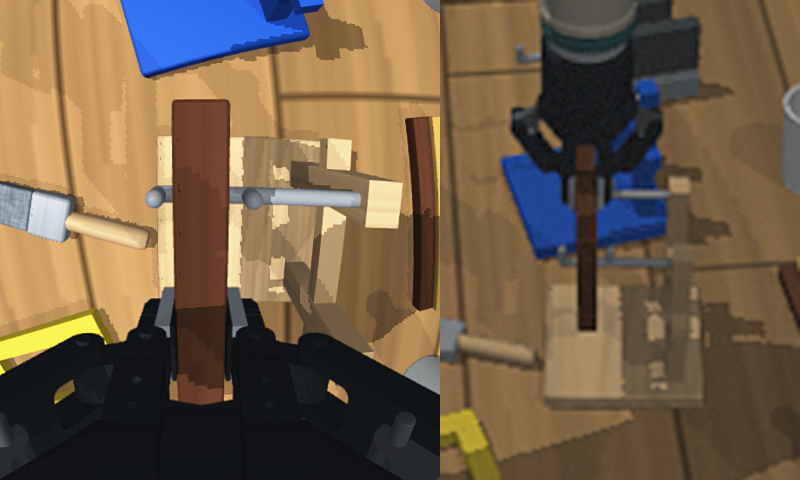

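The hooks straddle the rail: tip at crop u=155, stop at 253, and rail centre at 201, so it is centred. I lower it.

```bash
python3 -m inch '[[[0,0,0.008],0,0.01],[[0,0,0.014],0,0.01],[[0,0,0.018],0,0.01],[[0,0,0.02],0,0.01],[[0,0,0.022],0,0.01],[[0,0,0.022],0,0.01]]'; python3 -m inch '[[[0,0,0.0015],0,0.01],[[0,0,0.003],0,0.01],[[0,0,0.003],0,0.01]]'
```

```text
time: 15.6
tcp_pos: [531.1, 208.6, 165.2]
eef_rot: [[0.094, 0.996, -0.0], [0.996, -0.094, -0.0], [-0.0, -0.0, -1.0]]
wrist_force: [-0.2, -0.3, -3.0]
grip_width: 17.1
gripper_force: 62.1
time: 15.9
tcp_pos: [531.1, 208.6, 162.4]
eef_rot: [[0.094, 0.996, -0.0], [0.996, -0.094, -0.0], [-0.0, -0.0, -1.0]]
wrist_force: [0.3, -0.6, -2.1]
grip_width: 17.3
gripper_force: 62.1
```

```bash
python3 -m inch '[[[0,0,0.001],0,0.01],[[0,0,0.002],0,0.01],[[0,0,0.002],0,0.01]]'; python3 -m inch '[[[0,0,0.001],0,0.01],[[0,0,0.002],0,0.01],[[0,0,0.002],0,0.01]]'
```

```text
time: 16.2
tcp_pos: [531.1, 208.6, 160.4]
eef_rot: [[0.094, 0.996, -0.0], [0.996, -0.094, -0.0], [-0.0, -0.0, -1.0]]
wrist_force: [-0.5, -0.4, -1.5]
grip_width: 17.1
gripper_force: 62.1
time: 16.5
tcp_pos: [531.4, 208.6, 159.1]
eef_rot: [[0.094, 0.996, 0.0], [0.996, -0.094, 0.0], [0.0, 0.0, -1.0]]
wrist_force: [-1.7, -0.2, 3.8]
grip_width: 16.9
gripper_force: 62.9
```

```bash
python3 -m inch '[[[0,0,0.001],0,0.01],[[0,0,0.002],0,0.01],[[0,0,0.002],0,0.01],[[0,0,0.002],0,0.01]]'
python3 - <<'E'
from h import *
import cv2
print(read_state()['wrist_torque'])
c=imaging.capture('wrist')['image'];d=imaging.capture('side')['image']
o=np.zeros((480,800,3),np.uint8);o[:,:440]=c[:,120:560];o[:,440:]=cv2.resize(d[100:260,270:390],(360,480),interpolation=cv2.INTER_CUBIC);cv2.imwrite('pics/w6.png',o)
E
```

```text
time: 16.9
tcp_pos: [531.4, 208.7, 158.9]
eef_rot: [[0.094, 0.996, 0.001], [0.996, -0.094, 0.001], [0.002, 0.001, -1.0]]
wrist_force: [-5.7, -1.2, 17.7]
grip_width: 16.9
gripper_force: 65.0
[-0.36121592  1.25098572 -0.01229051]
```

View pics/w6.png

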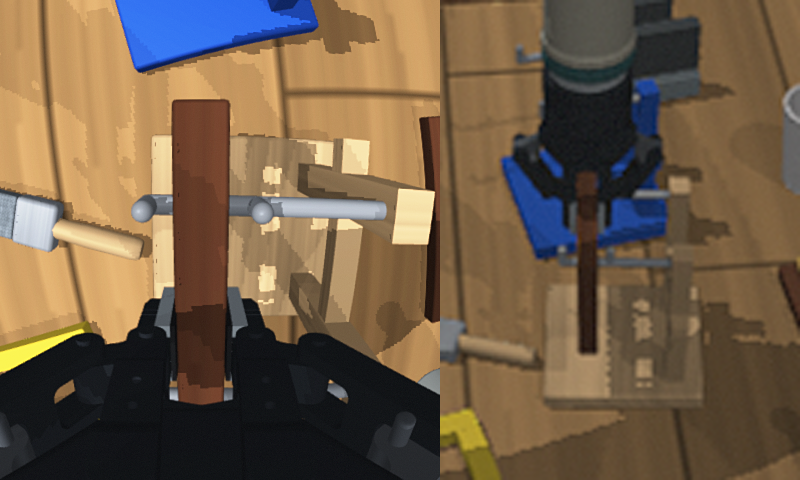

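The rail lies in the notch, between tip (143,211) and stop (262,211), and is pressed on the hooks. I relax the push, then open slowly just enough (45 mm) and rise.

```bash
python3 -m inch '[[[0,0,0],0,0.01],[[0,0,-0.001],0,0.01],[[0,0,-0.002],0,0.01],[[0,0,-0.002],0,0.01],[[0,0,-0.002],0,0.01]]' && python3 -m inch '[[[0,0,0],0,0.02],[[0,0,0],0,0.025],[[0,0,0],0,0.03],[[0,0,0],0,0.036],[[0,0,0],0,0.042],[[0,0,0],0,0.045],[[0,0,0],0,0.045],[[0,0,0],0,0.045]]'
```

```text
time: 17.5
tcp_pos: [531.3, 208.7, 159.0]
eef_rot: [[0.094, 0.996, 0.0], [0.996, -0.094, 0.0], [0.0, 0.0, -1.0]]
wrist_force: [-3.3, 0.3, 6.8]
grip_width: 17.2
gripper_force: 63.1
time: 18.3
tcp_pos: [531.2, 208.6, 158.5]
eef_rot: [[0.094, 0.996, 0.0], [0.996, -0.094, 0.0], [0.0, 0.0, -1.0]]
wrist_force: [0.5, 0.8, 0.8]
grip_width: 45.1
gripper_force: 0.0
```

Released. Now straight up, wait, and look.

```bash
python3 -m inch '[[[0,0,-0.01],0,0.045],[[0,0,-0.03],0,0.045],[[0,0,-0.06],0,0.045],[[0,0,-0.1],0,0.045],[[0,0,-0.13],0,0.045],[[0,0,-0.13],0,0.045],[[0,0,-0.13],0,0.045],[[0,0,-0.13],0,0.045],[[0,0,-0.13],0,0.045],[[0,0,-0.13],0,0.045],[[0,0,-0.13],0,0.045],[[0,0,-0.13],0,0.045]]'
python3 - <<'E'
from h import *
import cv2
c=imaging.capture('wrist')['image'];d=imaging.capture('side')['image']
o=np.zeros((480,800,3),np.uint8);o[:,:440]=c[:,120:560];o[:,440:]=cv2.resize(d[100:260,270:390],(360,480),interpolation=cv2.INTER_CUBIC);cv2.imwrite('pics/w7.png',o)
E
```

```text
time: 19.5
tcp_pos: [531.1, 208.5, 288.1]
eef_rot: [[0.094, 0.996, -0.001], [0.996, -0.094, -0.0], [-0.0, -0.001, -1.0]]
wrist_force: [0.4, -0.7, -0.7]
grip_width: 45.1
gripper_force: 0.0
```

View pics/w7.png

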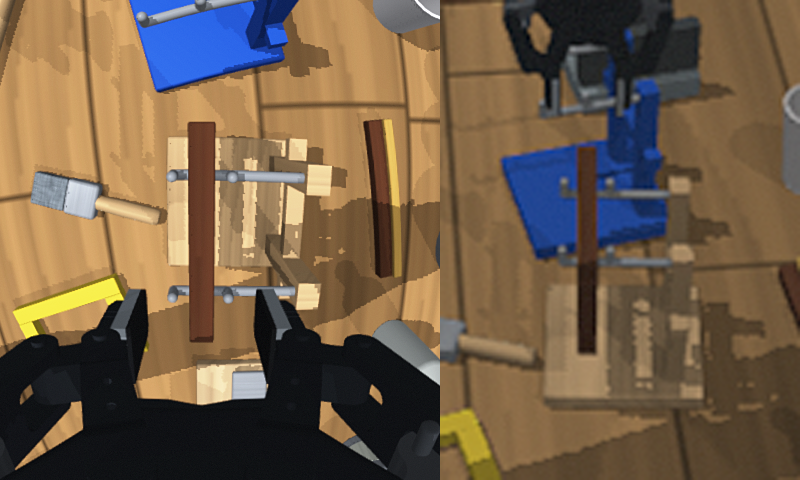

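The frame hangs upright on both hooks. The rail is at u=201, between the tips at 172 and the stops at 231. The frame spans v 122..341, with the hooks at 177 and 294, so it is centred and the gripper is clear.

```bash
python3 -c "
from plant import bot
print(bot.finish_job())"
```

```text
the job is handed in; nothing more can be done
None
```

The lever was pressed to its stop, and the small dark frame now hangs upright and centred on both hooks of the pale stand, released with the gripper clear; I handed the job in at about 19.6 s, but no verdict came back.

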